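# Show the V-jaw's foot to the inspection camera

## Task

Slide the V-notched gripper jaw out through its end of the T-slot rail, pulling it past the spring balls that hold it, and leave the flat-topped jaw in the rail. Then hold it up to the inspection camera so that the underside of its foot can be checked for wear: squarely facing the lens, centred on it, 100 mm in front of it and with the foot's long side level across the camera. Finish while holding it there, motionless; do not bump the camera or shift the other things on the bench.

Things in the scene. Friction and masses are not known exactly. Their poses are not given: they have to be found in the camera images.
- v_jaw: gripper jaw with a V notch across its top; origin = centre of its foot's underside, z up through the jaw, y along the slot. T-foot 36 (x) x 50 (y) x 12 mm, neck 20 wide up to z 23, aluminium body 28 (x) x 44 (y) mm from z 22 to 70; the notch runs along x, 31 mm wide, 16 deep. 0.24 to 0.43 kg. Grip across x (28 mm) at z 30 to 52
- flat_jaw: the other jaw of the pair, same size and axes, but its top is flat with six dark ridges across; it must stay in its end of the rail
- jaw_rail: screwed-down steel T-slot rail, 60 (x; 84 at the screw ears) x 150 (y) x 29 mm; origin = centre of its underside, z up, slot along y, open at both ends, stop in the middle. Slot floor at z 8, lips over the feet from z 21.6 to 29. Jaw origins sit at y = +31.5 and -31.5. Two oiled spring balls hold each jaw: about 15 N of outward pull frees it; foot clear once its origin is 100 mm from the rail's
- v_jaw_top (a point): point on the V-jaw's axis 70 mm above its foot's underside, level with the tips of its two prongs
- camera_stand: inspection camera in a yoke on a screwed-down plate 84 x 80 mm; about 175 mm high to the top of its ring light (72 mm across, 16 white dots). Origin = centre of the plate's underside, z up, the lens leans to -x
- lens (a point): centre of the lens front. Axes of the tilted head: z = optical axis, out of the lens towards the viewer, 20 to 37 degrees from vertical; y = level, sideways (along the picture's width)
- view_point (a point): the point 100 mm in front of the lens on its optical axis, same axes as the lens; the centre of the foot's underside belongs here
- gear_a: steel spur gear, 60 mm across, lying flat; bystander
- bearing_c: ball bearing, 44 mm across, lying flat; bystander
- knob_b: black star knob, 38 mm across, stud up; bystander
- fitting_g: brass hose fitting, 40 mm long, near the front edge by the rail; bystander
- driver_red: screwdriver with red handle, 185 mm; bystander
- spanner: open spanner, 178 mm; bystander

How it is judged:
On the way:
1. the V-jaw has been drawn out of the rail: it is more than 98 mm from the rail's centre (horizontal distance between v_jaw and jaw_rail above 0.098 m), for 0.1 s.
At the end, for the whole second after the job is handed in: the fingers hold the V-jaw still in the air, touching nothing else: centre of its foot's underside within 15 mm of the point 100 mm in front of the lens, underside towards the lens and square within 8 degrees, long side level within 10 degrees; the flat jaw has stayed within 10 mm (distance between v_jaw and view_point below 0.015 m and z of v_jaw_top in the frame of view_point above 0.05 m and angle between the z axis of v_jaw and the z axis of view_point, either way round below 0.14 rad and angle between the y axis of v_jaw and the y axis of view_point, either way round below 0.17 rad and contact force between the fingers and v_jaw above 2 N and height (world z) of v_jaw above 0.12 m and contact force between v_jaw and camera_stand below 0.5 N and contact force between v_jaw and jaw_rail below 0.5 N and linear speed of v_jaw below 0.02 m/s and angular speed of v_jaw below 0.15 rad/s and distance of flat_jaw from where it was at the start of the episode below 0.01 m); the arm keeps its last pose, push and grip.
It fails at once if the camera is bumped by the robot or the jaw (over 2 N) (contact force between camera_stand and the arm above 2 N or contact force between camera_stand and the fingers above 2 N or contact force between camera_stand and v_jaw above 2 N).
It fails at once if the flat jaw is pulled along (over 10 mm) (distance of flat_jaw from where it was at the start of the episode above 0.01 m).
It fails at once if another thing on the bench is shifted over 20 mm (distance of any of gear_a, bearing_c, knob_b, fitting_g, driver_red, spanner from where it was at the start of the episode above 0.02 m).
It also fails if it takes over 42 s, if anything falls off the work surface, if the arm or the gripper's body presses on something with over 40 N, if the wrist force passes 120 N, or if a joint passes its speed limit or range.

## Robot

A 6-joint arm with a two-finger parallel gripper is mounted at the origin on a cart in front of the work surface, level with it; the furniture and walls round the work are solid. World frame = base frame: x ahead of the robot, y to its left, z up, the work surface at z = 0. Lengths are in m, angles in rad, forces in N, time in s.
With the tool pointing down it reaches from about 0.35 to 0.85 m from the base axis. Payload 8.1 kg.
Tool frame: the origin (TCP) lies on the centre line of the jaws, within the pads' length; the fingertips stand 17 mm ahead of it and the grasp point (between the pads) lies 2 mm behind it; z points along the fingers, y is the line along which they close (so a half turn about z gives the same grasp; the last joint's range is limited). The gripper opens to 93 mm and grips with 3 to 60 N. Pads are 15 mm wide; open, the fingers measure 128 mm over their backs; the gripper's body (75 mm by 188 mm) begins 65 mm behind the grasp point.
Start: joints at [-1.309, 0.13, 1.488, -0, 1.523, -0.085], TCP at [0.204, -0.564, 0.236] pointing down, gripper open.
Joint ranges: [-2.96, 2.96], [-0.89, 2.26], [0.02, 2.5], [-1.34, 4.48], [0, 2.73], [-2.66, 2.66]. Speed limits (rad/s): [2.39, 2.39, 2.79, 3.14, 3.14, 3.14].

## Interface

Orientations are given as a rotation vector (axis times angle).
In Python, from plant import robot, optics, close_job, models gives the robot as it stands.
- The arm moves only by the shell command python3 -m inch 'ROWS' [OPENING] [FORCE]. ROWS is a JSON object of lists of equal length, an entry for each row: "travel": the shift along the tool's x, y, z in m, a list of three; "spin": the turn about the tool's z in rad. In form: {"travel": [[x, y, z], ...], "spin": [spin, ...]}. A call has 1 to 10 rows; each row is the pose to reach, as a shift and turn from the pose commanded when the call began, along the tool's axes at that moment; what a row does not reach only later rows make up. A row lasts 1/12 s, in which the tool goes at most 41.7 mm and 7.16 degrees, less where a joint would pass 70% of its speed; a pose out of reach is approached as far as the arm can. A call with a gripper value outside its range is refused whole. OPENING is the closure, from 0 (fully open) to 1 (shut), set as the call begins (- or left out, the last holds). The fingers move at their own pace and stop on an object; FORCE is the grip in N (left out, the last holds). Time passes only in rows, so rows that repeat a pose let the fingers close. It gives the time, the measured TCP pose, the force, the opening and the grip force at its end, in the units of the state.
- robot.read_state(): the state, without advancing time (a new reading comes with each control period).
- optics.read_camera(name): name is "scene" or "top"; returns (picture, depth): 384x512x3 uint8, red, green, blue; 384x512 float32, m along the optical axis (not along the pixel's ray), 0 where there is no reading.
- optics.camera_info(name): a dict with "camera_matrix" (3x3 intrinsics, pixels), "dist" ([k1, k2, p1, p2, k3] as OpenCV has them; the pictures are not rectified), "view" (4x4, takes a point from world to camera coordinates). Camera axes: x right, y down, z forward; pixel columns grow to the right and rows downward; lengths in m; the calibration is good to about 2 mm. A picture is of the moment at which its call begins. camera_info takes no time and is no camera call.
- close_job(): hands the job in; it is judged then, once.
Trained networks look in the newest picture that a camera, given by its name, has taken for a name from the list of things; names that differ only in an ending like _2 or _b are one class to them, and where a whole thing is asked for, a point or a joint stands for the part that bears it (a point fixed in the world has none). Each returns a list of dicts, best first, with "p" (0 to 1); they miss things now and then, are a little off and sometimes report something else, mostly with a low value. They report only what shows in the picture. A call takes as long as a camera call.
- models.look_for(camera, name): "centre" ([x, y, z] in m, in world coordinates, good to about 4 mm: the middle of the surface that is visible of it).
- models.masks_of(camera, name): "region" (384x512 bool, what is visible of it).
The state is a dict: "t": time; "q": joint angles; "dq": joint speeds; "joint_torque": joint torques, N m; "tool_pos": TCP position; "orientation": TCP orientation; "force": force on the tool from outside, world axes, zero at the start; "wrist_torque": the same for the moment, N m; "opening": finger opening in m; "gripper_force": force on a finger pad.
Only numpy, scipy, OpenCV 4.12 (cv2) and the standard library are available. Lean on these libraries where they do the work, as an engineer would, in place of code of your own. Each camera call takes 0.05 s, during which the arm holds its last target. There are 200 camera calls.

## Working session

There is one attempt and no reset: what is moved stays moved. The work goes in short steps, Python scripts to look and compute and a shell command to move; the robot and the scene stay as the last step left them, time stands still between calls to the robot, and variables do not carry over. Pictures are saved under pics/ and viewed, at most 10 in all, crops included, and the job is handed in when it is done.

```bash
ls; mkdir -p pics; python3 - <<'E'
from plant import robot, optics, models
import cv2
for c in("scene","top"):
    p,d=optics.read_camera(c); cv2.imwrite(f"pics/{c}0.png",cv2.cvtColor(p,cv2.COLOR_RGB2BGR))
    for n in("v_jaw","flat_jaw","jaw_rail","camera_stand","lens","gear_a","bearing_c","knob_b","fitting_g","driver_red","spanner"):
        try: print(c,n,[(r["p"].__round__(2),[round(float(v),3) for v in r["centre"]]) for r in models.look_for(c,n)][:2])
        except Exception as e: print(c,n,e)
s=robot.read_state();print(s)
E
```

```text
pics
scene v_jaw [(0.78, [0.484, -0.041, 0.067])]
scene flat_jaw [(0.55, [0.45, 0.015, 0.073])]
scene jaw_rail [(0.56, [0.454, -0.036, 0.029]), (0.43, [0.481, -0.041, 0.063])]
scene camera_stand [(0.72, [0.451, 0.33, 0.08])]
scene lens [(0.65, [0.445, 0.328, 0.157])]
scene gear_a [(0.54, [0.725, 0.141, 0.016])]
scene bearing_c [(0.69, [0.396, 0.248, 0.01])]
scene knob_b [(0.7, [0.396, 0.248, 0.016])]
scene fitting_g []
scene driver_red [(0.66, [0.409, 0.501, 0.02])]
scene spanner [(0.56, [0.326, 0.352, 0.011])]
top v_jaw [(0.58, [0.48, -0.033, 0.073])]
top flat_jaw [(0.46, [0.452, 0.026, 0.077])]
top jaw_rail [(0.68, [0.388, 0.04, 0.017]), (0.56, [0.463, -0.001, 0.027])]
top camera_stand [(0.68, [0.447, 0.334, 0.152])]
top lens [(0.88, [0.45, 0.332, 0.158]), (0.62, [0.481, -0.036, 0.068])]
top gear_a [(0.48, [0.727, 0.142, 0.014])]
top bearing_c [(0.44, [0.404, 0.247, 0.009])]
top knob_b [(0.47, [0.598, 0.157, 0.015])]
top fitting_g [(0.59, [0.385, 0.041, 0.017])]
top driver_red [(0.53, [0.429, 0.497, 0.018])]
top spanner [(0.82, [0.328, 0.363, 0.005])]
{'t': 1.2, 'q': array([-1.30944447e+00,  1.30374770e-01,  1.48819360e+00,  1.91530486e-05,
        1.52301562e+00, -8.54059995e-02]), 'dq': array([-0.000517  , -0.00041408,  0.00088622, -0.00066909,  0.00066091,
       -0.00044754]), 'joint_torque': array([ 7.59298709e-04, -5.59755278e+01, -4.92061830e+01,  7.68493116e-02,
        2.25580117e-02, -9.62999877e-06]), 'tool_pos': array([ 0.20393552, -0.56428319,  0.23565382]), 'orientation': array([3.09448568e+00, 5.41958552e-01, 3.11311713e-05]), 'force': array([ 0.2852261 , -0.16400344, -0.40537132]), 'wrist_torque': array([-0.01376103, -0.02655664,  0.01166943]), 'gripper_force': 0.0, 'opening': 0.09304154062790938}
```

View pics/scene0.png

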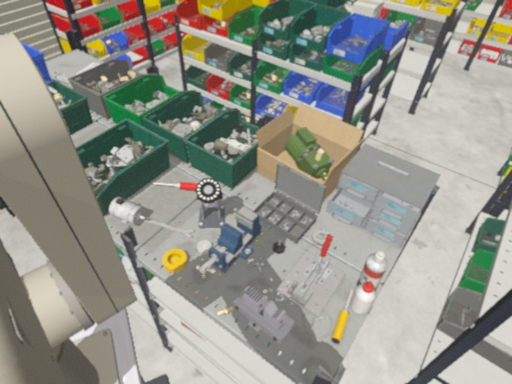

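View pics/top0.png

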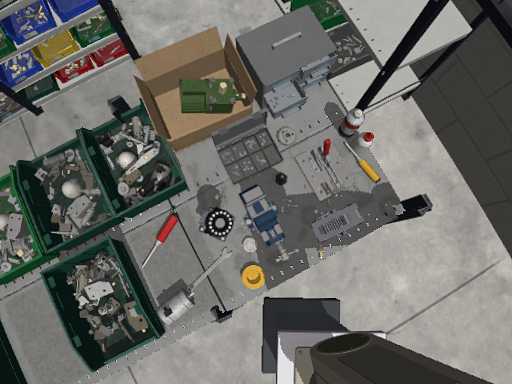

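```bash
cat > h.py <<'E'
import numpy as np, cv2
from plant import robot, optics, models
from scipy.spatial.transform import Rotation as R
def cloud(c,d):
    i=optics.camera_info(c);K=np.array(i["camera_matrix"]);D=np.array(i["dist"]);V=np.array(i["view"])
    u,v=np.meshgrid(np.arange(512.),np.arange(384.))
    n=cv2.undistortPoints(np.stack([u.ravel(),v.ravel()],1)[:,None],K,D)[:,0]
    P=np.c_[n,np.ones(len(n))]*d.reshape(-1,1)
    W=(P-V[:3,3])@V[:3,:3]
    W[d.ravel()==0]=np.nan
    return W.reshape(384,512,3)
def proj(c,p):
    i=optics.camera_info(c);V=np.array(i["view"])
    return cv2.projectPoints(np.atleast_2d(np.asarray(p,float)),cv2.Rodrigues(V[:3,:3])[0],V[:3,3],np.array(i["camera_matrix"]),np.array(i["dist"]))[0][:,0]
E
python3 - <<'E'
from h import *
out=[]
for c,(x,y,w,h) in (("scene",(180,165,130,190)),("top",(190,170,180,110))):
    p,d=optics.read_camera(c);W=cloud(c,d)
    np.savez(f"{c}0.npz",p=p,d=d,W=W)
    i=optics.camera_info(c);V=np.array(i["view"]);print(c,"pos",(-V[:3,:3].T@V[:3,3]).round(3),i["camera_matrix"][0][0])
    print(proj(c,[[.484,-.041,.067],[.45,.015,.073],[.451,.33,.08],[.39,.04,.017]]).round())
    cr=cv2.resize(cv2.cvtColor(p[y:y+h,x:x+w],cv2.COLOR_RGB2BGR),None,fx=4 if c=="top" else 3,fy=4 if c=="top" else 3,interpolation=cv2.INTER_CUBIC)
    cv2.imwrite(f"pics/{c}_crop.png",cr)
E
```

```text
scene pos [ 0.265 -0.359  0.881] 354.93316854258643
[[275. 313.]
 [252. 297.]
 [210. 206.]
 [226. 307.]]
top pos [0.371 0.245 1.068] 355.1349027308863
[[352. 216.]
 [333. 227.]
 [220. 223.]
 [320. 249.]]
```

View pics/scene_crop.png

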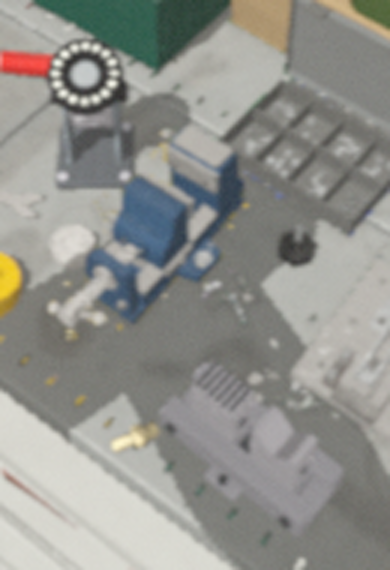

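View pics/top_crop.png

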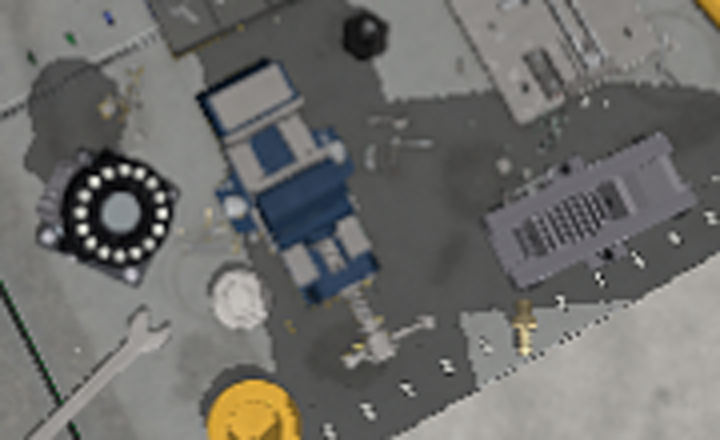

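```bash
python3 - <<'E'
from h import *
for c in("scene","top"):
    W=np.load(f"{c}0.npz")["W"].reshape(-1,3)
    m=np.hypot(W[:,0]-.465,W[:,1]+.01)<.13
    A=W[m]
    b=A[(A[:,2]<.012)];print(c,"bench z",np.median(b[:,2]).round(4))
    r=A[(A[:,2]>.024)&(A[:,2]<.034)]
    print("rail z",np.median(r[:,2]),len(r), cv2.minAreaRect(r[:,:2].astype(np.float32)*1000))
    t=A[(A[:,2]>.064)&(A[:,2]<.08)]
    print("tops",len(t),np.median(t[:,2]),cv2.minAreaRect(t[:,:2].astype(np.float32)*1000))
    t=A[(A[:,2]>.04)&(A[:,2]<.08)]
    print("body",len(t),cv2.minAreaRect(t[:,:2].astype(np.float32)*1000))
    # ring
    m=(np.hypot(W[:,0]-.45,W[:,1]-.33)<.08)&(W[:,2]>.11)
    B=W[m]; print("head",len(B),B.min(0),B.max(0))
    best=None;rng=np.random.default_rng(0)
    for _ in range(2000):
        q=B[rng.choice(len(B),3,False)];n=np.cross(q[1]-q[0],q[2]-q[0]);n/=np.linalg.norm(n)+1e-12
        n*=np.sign(n[2]+1e-12)
        k=abs((B-q[0])@n)<.003
        if n[2]>.7 and (best is None or k.sum()>best.sum()):best=k
    P=B[best];ce=P.mean(0);n=np.linalg.svd(P-ce)[2][2];n*=np.sign(n[2])
    print("plane",len(P),"mean",ce,"n",n,"tilt",np.degrees(np.arccos(n[2])),"az",np.degrees(np.arctan2(n[1],n[0])),"rms",np.std((P-ce)@n))
    # in-plane circle
    e1=np.cross([0,0,1],n);e1/=np.linalg.norm(e1);e2=np.cross(n,e1)
    uv=np.c_[(P-ce)@e1,(P-ce)@e2]; rr=cv2.minEnclosingCircle(uv.astype(np.float32)*1000);print("circle",rr, ce+e1*rr[0][0]/1000+e2*rr[0][1]/1000)
E
```

```text
scene bench z -0.0008
rail z 0.029463896289341148 759 ((510.78729248046875, 9.372848510742188), (155.1529998779297, 150.89382934570312), 25.80988311767578)
tops 453 0.07625245550478178 ((511.3518371582031, 10.876335144042969), (125.19979095458984, 108.80523681640625), 26.939754486083984)
body 720 ((515.811279296875, 12.0472412109375), (135.12355041503906, 109.15135955810547), 26.007125854492188)
head 526 [0.41105123 0.29278603 0.11087077] [0.4890941  0.35891662 0.17342242]
plane 411 mean [0.44594548 0.32473111 0.15711543] n [-0.15958409 -0.38244335  0.9100934 ] tilt 24.4817374140837 az -112.6495628208998 rms 0.0015059277293914407
circle ((-0.6183750033378601, 0.20415422320365906), 36.283653259277344) [0.44544634 0.32514071 0.15720003]
top bench z -0.0003
rail z 0.02868029298644093 648 ((510.6231689453125, 10.655349731445312), (153.36090087890625, 151.58937072753906), 27.059669494628906)
tops 300 0.07598017231654713 ((512.5953979492188, 12.602737426757812), (126.45415496826172, 109.02883911132812), 27.60674285888672)
body 413 ((516.7142333984375, 13.882179260253906), (134.0694122314453, 109.30874633789062), 26.665889739990234)
head 673 [0.41299907 0.29188329 0.1101944 ] [0.49307004 0.37442624 0.17355847]
plane 511 mean [0.44746276 0.32485435 0.15703357] n [-0.16051927 -0.38380861  0.9093539 ] tilt 24.583782720512886 az -112.69601685796115 rms 0.001390092795302846
circle ((0.5190161466598511, -0.06181102991104126), 35.82636642456055) [0.44791989 0.32460224 0.15700786]
```

```bash
python3 - <<'E'
from h import *
for c in("scene","top"):
    W=np.load(f"{c}0.npz")["W"].reshape(-1,3)
    o=np.array([.466,-.007]);a=np.radians(-63.5);u=np.array([np.cos(a),np.sin(a)]);v=np.array([-u[1],u[0]])
    s=(W[:,:2]-o)@u;t=(W[:,:2]-o)@v
    m=(abs(s)<.1)&(abs(t)<.048);A=W[m]
    for nm,lo,hi in(("rail",.024,.034),("tops",.064,.08),("body",.04,.08)):
        r=A[(A[:,2]>lo)&(A[:,2]<hi)]
        # keep biggest cluster via s,t image
        print(c,nm,len(r),np.median(r[:,2]).round(4),cv2.minAreaRect(r[:,:2].astype(np.float32)*1000))
    r=A[(A[:,2]>.064)&(A[:,2]<.08)];ss=(r[:,:2]-o)@u;tt=(r[:,:2]-o)@v
    print(np.c_[np.histogram(ss,np.arange(-.07,.075,.005))[0],np.arange(-.07,.07,.005)[:28]*1000].round().astype(int).tolist())
    for l,h in((-.06,0),(0,.07)):
        k=(ss>l)&(ss<h); print(ss[k].min(),ss[k].max(),tt[k].min(),tt[k].max(),np.median(r[k],0))
    # lens centre depth
    n=np.array([-.160,-.383,.9097]);n/=np.linalg.norm(n);cc=np.array([.4467,.3249,.1571])
    q=W-cc;ax=q@n;rad=np.linalg.norm(q-ax[:,None]*n,axis=1)
    for l,h in((0,.006),(.006,.012),(.012,.018),(.018,.024),(.024,.036)):
        k=(rad>=l)&(rad<h)&(abs(ax)<.06);print(l,k.sum(),np.median(ax[k]).round(4))
    # plate: low points round the stand
    k=(np.hypot(W[:,0]-.45,W[:,1]-.33)<.08)&(W[:,2]>.003)&(W[:,2]<.02);print("plate",k.sum(),np.median(W[k,2]))
E
```

```text
scene rail 647 0.0296 ((468.4007568359375, -11.350471496582031), (62.027767181396484, 152.42652893066406), 27.799182891845703)
scene tops 450 0.0763 ((468.87982177734375, -10.708000183105469), (29.915924072265625, 108.80523681640625), 26.939754486083984)
scene body 655 0.071 ((468.92578125, -10.805133819580078), (30.11719512939453, 109.29258728027344), 26.793912887573242)Traceback (most recent call last):
  File "<stdin>", line 12, in <module>
    res = self.concatenate(tuple(objs), axis=axis)
ValueError: all the input array dimensions except for the concatenation axis must match exactly, but along dimension 0, the array at index 0 has size 29 and the array at index 1 has size 28
```

```bash
python3 - <<'E'
from h import *
for c in("scene","top"):
    W=np.load(f"{c}0.npz")["W"].reshape(-1,3)
    o=np.array([.4685,-.011]);a=np.radians(-63);u=np.array([np.cos(a),np.sin(a)]);v=np.array([-u[1],u[0]])
    s=(W[:,:2]-o)@u;t=(W[:,:2]-o)@v
    m=(abs(s)<.1)&(abs(t)<.048);A=W[m]
    for nm,lo,hi in(("rail",.024,.034),("tops",.064,.08),("body",.04,.08)):
        r=A[(A[:,2]>lo)&(A[:,2]<hi)]
        print(c,nm,len(r),np.median(r[:,2]).round(4),cv2.minAreaRect(r[:,:2].astype(np.float32)*1000))
    r=A[(A[:,2]>.064)&(A[:,2]<.08)];ss=(r[:,:2]-o)@u;tt=(r[:,:2]-o)@v
    print(np.histogram(ss,np.arange(-.07,.075,.005))[0])
    for l,h in((-.06,0),(0,.07)):
        k=(ss>l)&(ss<h); print(ss[k].min(),ss[k].max(),tt[k].min(),tt[k].max(),np.median(r[k],0))
    n=np.array([-.160,-.383,.9097]);n/=np.linalg.norm(n);cc=np.array([.4467,.3249,.1571])
    q=W-cc;ax=q@n;rad=np.linalg.norm(q-ax[:,None]*n,axis=1)
    for l,h in((0,.006),(.006,.012),(.012,.018),(.018,.024),(.024,.036)):
        k=(rad>=l)&(rad<h)&(abs(ax)<.06);print(l,k.sum(),np.median(ax[k]).round(4))
    k=(np.hypot(W[:,0]-.45,W[:,1]-.33)<.08)&(W[:,2]>.003)&(W[:,2]<.02);print("plate",k.sum(),np.median(W[k],0))
E
```

```text
scene rail 647 0.0296 ((468.4007568359375, -11.350471496582031), (62.027767181396484, 152.42652893066406), 27.799182891845703)
scene tops 450 0.0763 ((468.87982177734375, -10.708000183105469), (29.915924072265625, 108.80523681640625), 26.939754486083984)
scene body 655 0.071 ((468.92578125, -10.805133819580078), (30.11719512939453, 109.29258728027344), 26.793912887573242)
[ 0  0  0 23 23 24 20 21 22 22 24 36  0  0  0 10 28 33 30 18 13 23 23 24
 33  0  0  0  0]
-0.0545043374098114 -0.010358964906262905 -0.01445795914383965 0.014739048219358938 [0.45216655 0.01537669 0.07731365]
0.007902867492697625 0.05432825411453528 -0.014529067084081132 0.015388467790581345 [ 0.48138513 -0.03774297  0.07306813]
0 13 -0.0014
0.006 43 -0.0016
0.012 64 -0.002
0.018 96 0.0004
0.024 320 0.0003
plate 541 [0.44939848 0.33421447 0.01191621]
top rail 576 0.0289 ((469.968994140625, -10.122566223144531), (60.717891693115234, 152.17776489257812), 26.18427848815918)
top tops 298 0.076 ((469.746826171875, -9.981971740722656), (28.367023468017578, 108.85244750976562), 26.193410873413086)
top body 364 0.0752 ((469.740234375, -9.73470687866211), (28.522443771362305, 109.30752563476562), 26.123363494873047)
[ 0  0  0 21 15 17 17 15 15 20 16 16  0  0  0 17 14 12 13  9  9 18 23 19
 12  0  0  0  0]
-0.05491145448337032 -0.010557104878498364 -0.011734478094434432 0.01651209807229086 [0.45556855 0.01932255 0.0770249 ]
0.008234889306242435 0.054049769755517146 -0.01289894532466915 0.015018621764563733 [ 0.48340241 -0.03977887  0.07352942]
0 16 -0.0016
0.006 51 -0.0014
0.012 73 -0.0015
0.018 120 -0.0001
0.024 374 -0.0
plate 236 [0.43755449 0.31945293 0.00930752]
```

```bash
python3 - <<'E'
from h import *
W=np.concatenate([np.load(f"{c}0.npz")["W"].reshape(-1,3) for c in("scene","top")])
W=W[np.isfinite(W).all(1)]
print("max z cm; rows x, cols y from .75 to -.75 step .075")
ys=np.arange(.75,-.76,-.075)
print("      ",*[f"{y:5.2f}" for y in ys])
for x in np.arange(0,1.0,.05):
    l=[]
    for y in ys:
        k=(abs(W[:,0]-x)<.025)&(abs(W[:,1]-y)<.0375);l.append(f"{100*np.percentile(W[k,2],97):5.0f}" if k.sum()>3 else "    .")
    print(f"{x:5.2f} ",*l)
E
```

```text
max z cm; rows x, cols y from .75 to -.75 step .075
        0.75  0.68  0.60  0.53  0.45  0.38  0.30  0.23  0.15  0.08  0.00 -0.07 -0.15 -0.22 -0.30 -0.37 -0.45 -0.52 -0.60 -0.67 -0.75
 0.00      0     0     0   -71   -71   -71   -71   -71     0     4     .     .     .   -72   -71   -71   -71   -71   -71   -71   -71
 0.05      0    10     5     0   -71   -71   -71   -71     0    38    38    29     .   -71   -71   -71   -71   -71   -71   -71   -71
 0.10      0    12     5     5     0   -71   -71   -71     0    38    38    34   -32   -71   -71   -71   -71   -71   -71   -71   -71
 0.15     12    12     7    10     9     0   -71   -71    33    45    38    68    67    68   -71   -71   -71   -71   -71   -71   -71
 0.20     12     8     7    12     7     8     8   -48    35    54    75    73   -71    67   -71   -71   -71   -71   -71   -71   -71
 0.25     12     9     9    12     6     5     0     0    -0   -72   -71   -71   -71   -71   -71   -71   -71   -71   -71   -71   -71
 0.30     12     9    12    12     0     1     2     2     0     0   -72   -71   -71   -71   -71   -71   -71   -71   
[... 1044 characters left out ...]
    .     .   -71   -71   -71   -71
 0.75      5    10     5    17    16    15    15    15    11     0    14    16     .     .     .     .   -71   -71   -71   -71   -71
 0.80      .    10    17    17    19    19    17    18    12    11     4    13     .     .     .     .   -71   -71   -71   -71   -71
 0.85      .     .    17    14    19    18    18    18    18    16     0     0   -71     .     .   -71   -71   -71   -71   -71   -71
 0.90      .     .    18    18    16     .    18    18    18    18    17   -71   -72     .     .   -71   -71   -71   -71   -71   -71
 0.95      .     .     .    18    18    17    18    20    20    18    18   -71   -71     .     .   -71   -71   -71   -71   -71   -19
```

```bash
python3 -m inch '{"travel":[[0,0.04,0],[0,0.08,0],[0,0.12,0],[0,0.16,0],[0,0.2,0],[0,0.24,0],[0,0.28,0],[0,0.32,0],[0,0.36,0],[0,0.40,0]],"spin":[0,0,0,0,0,0,0,0,0,0]}'; python3 -c "
from h import *
s=robot.read_state();print(s['t'],s['q'].round(3),R.from_rotvec(s['orientation']).as_matrix().round(3))"
```

```text
t: 2.13
tool_pos: [0.3041, -0.8421, 0.2252]
orientation: [3.069, 0.537, 0.007]
force: [3.3, -12.5, 36.3]
opening: 0.0933
gripper_force: 0.0
2.1333 [-1.282  1.198  0.022  0.002  1.896 -0.057] [[ 0.94   0.34   0.009]
 [ 0.34  -0.94  -0.024]
 [ 0.     0.026 -1.   ]]
```

```bash
python3 -m inch '{"travel":[[0,0.4,0],[0,0.4,0],[0,0.4,0],[0,0.4,0],[0,0.4,0]],"spin":[0,0,0,0,0]}'; python3 -c "
from h import *
s=robot.read_state();print(s['t'],s['q'].round(3),R.from_rotvec(s['orientation']).as_matrix().round(3))"
```

```text
t: 2.55
tool_pos: [0.3129, -0.8664, 0.1927]
orientation: [3.024, 0.53, 0.019]
force: [-0.1, -0.2, -0.3]
opening: 0.093
gripper_force: 0.0
2.55 [-1.281  1.234  0.022  0.004  1.813 -0.056] [[ 0.94   0.339  0.024]
 [ 0.34  -0.938 -0.068]
 [-0.     0.072 -0.997]]
```

```bash
cat > st.py <<'E'
from h import *
s=robot.read_state();M=R.from_rotvec(s['orientation']).as_matrix();print(round(s['t'],2),s['tool_pos'].round(4),s['q'].round(3),"xt",M[:,0].round(3),"yt",M[:,1].round(3),"zt",M[:,2].round(3))
E
python3 -m inch '{"travel":[[0,-0.04,0],[0,-0.08,0]],"spin":[0,0]}' >/dev/null; python3 st.py;python3 -m inch '{"travel":[[0,-0.04,0],[0,-0.08,0]],"spin":[0,0]}' >/dev/null;python3 st.py
```

```text
2.72 [ 0.3047 -0.8454  0.1874] [-1.284  1.036  0.35   0.004  1.688 -0.059] xt [0.94 0.34 0.  ] yt [ 0.339 -0.938  0.067] zt [ 0.023 -0.063 -0.998]
2.88 [ 0.2892 -0.8032  0.1918] [-1.287  0.817  0.678  0.004  1.573 -0.063] xt [ 0.94  0.34 -0.  ] yt [ 0.339 -0.938  0.074] zt [ 0.025 -0.069 -0.997]
```

```bash
cat > go.py <<'E'
import sys
from h import *
# usage: go.py x y z [az_deg]: travel and spin from the measured pose
s=robot.read_state();M=R.from_rotvec(s['orientation']).as_matrix()
t=np.array(list(map(float,sys.argv[1:4])));d=M.T@(t-s['tool_pos'])
az=np.arctan2(M[1,0],M[0,0])
print("travel",d.round(4),"dist",np.linalg.norm(d).round(4))
if len(sys.argv)>4:
    a=np.radians(float(sys.argv[4]))-az;a=(a+np.pi)%(2*np.pi)-np.pi;print("az",np.degrees(az).round(2),"spin",round(-a,4))
E
python3 -m inch '{"travel":[[0.022,-0.032,-0.005],[0.044,-0.064,-0.011],[0.066,-0.097,-0.016],[0.088,-0.129,-0.022],[0.11,-0.161,-0.027],[0.132,-0.194,-0.032],[0.154,-0.226,-0.038],[0.177,-0.258,-0.043],[0.199,-0.291,-0.049],[0.221,-0.323,-0.054]],"spin":[-0.09,-0.18,-0.27,-0.36,-0.45,-0.54,-0.63,-0.72,-0.81,-0.9]}' 0.4 50; python3 st.py; python3 go.py 0.483 -0.039 0.2 116.7
```

```text
t: 3.72
tool_pos: [0.3872, -0.4203, 0.2242]
orientation: [2.488, 1.797, -0.029]
force: [0.1, 0.4, 1.3]
opening: 0.0557
gripper_force: 0.0
3.72 [ 0.3872 -0.4203  0.2242] [-0.902 -0.008  1.655 -0.022  1.424 -0.58 ] xt [ 0.315  0.947 -0.057] yt [ 0.949 -0.313  0.047] zt [ 0.027 -0.069 -0.997]
travel [ 0.3928 -0.0294  0.0004] dist 0.3939
az 71.61 spin -0.787
```

```bash
python3 -m inch '{"travel":[[0.04,-0.003,0],[0.08,-0.006,0],[0.12,-0.009,0],[0.16,-0.012,0],[0.2,-0.015,0],[0.24,-0.018,0],[0.28,-0.021,0],[0.32,-0.024,0],[0.36,-0.027,0],[0.39,-0.029,0]],"spin":[-0.08,-0.16,-0.24,-0.32,-0.4,-0.48,-0.56,-0.64,-0.72,-0.787]}'; python3 -m inch '{"travel":[[0,0,0],[0,0,0]],"spin":[0,0]}' ; python3 st.py; python3 go.py 0.4832 -0.0386 0.1 116.7
```

```text
t: 4.55
tool_pos: [0.4848, -0.0402, 0.2015]
orientation: [1.615, 2.625, -0.062]
force: [0.1, 0.2, 0.4]
opening: 0.0556
gripper_force: 0.0
t: 4.72
tool_pos: [0.4845, -0.0417, 0.2009]
orientation: [1.618, 2.624, -0.064]
force: [0.3, 0.3, -0.0]
opening: 0.056
gripper_force: 0.0
4.72 [ 0.4845 -0.0417  0.2009] [-0.146 -0.196  1.872 -0.062  1.428 -0.604] xt [-0.448  0.891 -0.071] yt [ 0.893  0.449 -0.005] zt [ 0.028 -0.066 -0.997]
travel [0.0105 0.0007 0.1004] dist 0.101
az 116.71 spin 0.0001
```

```bash
python3 -m inch '{"travel":[[0.0035,0,0.037],[0.007,0.001,0.074],[0.0105,0.001,0.108],[0.0125,0.001,0.128],[0.014,0.001,0.14],[0.014,0.001,0.148],[0.014,0.001,0.148],[0.014,0.001,0.148]],"spin":[0,0,0,0,0,0,0,0]}'; python3 - <<'E'
from h import *
p,d=optics.read_camera("scene");cv2.imwrite("pics/g1.png",cv2.resize(cv2.cvtColor(p[240:360,200:350],cv2.COLOR_RGB2BGR),None,fx=4,fy=4,interpolation=cv2.INTER_CUBIC))
E
python3 st.py; python3 go.py 0.4832 -0.0386 0.052 116.7
```

```text
t: 5.38
tool_pos: [0.4821, -0.0406, 0.0512]
orientation: [1.625, 2.623, -0.066]
force: [-1.0, -0.3, 0.7]
opening: 0.0558
gripper_force: 0.0
5.43 [ 0.4825 -0.0405  0.0517] [-0.144 -0.035  2.013 -0.068  1.129 -0.578] xt [-0.445  0.893 -0.07 ] yt [ 0.895  0.445 -0.006] zt [ 0.026 -0.066 -0.998]
travel [ 0.0014  0.0015 -0.0004] dist 0.0021
az 116.46 spin -0.0041
```

View pics/g1.png

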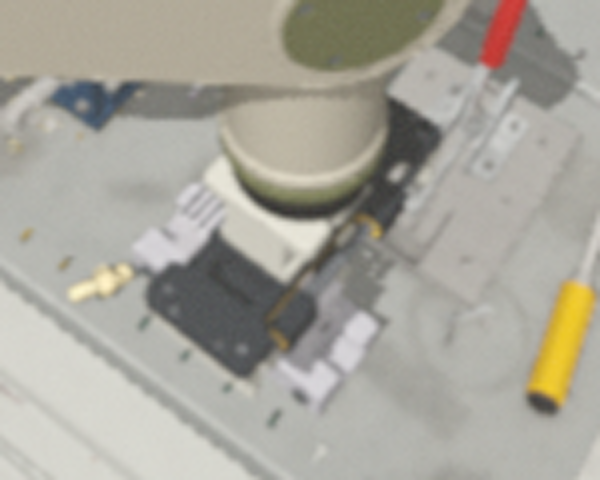

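```bash
python3 -m inch '{"travel":[[0.001,0.0015,0],[0.001,0.0015,0],[0.001,0.0015,0],[0.001,0.0015,0],[0.001,0.0015,0],[0.001,0.0015,0]],"spin":[-0.004,-0.004,-0.004,-0.004,-0.004,-0.004]}' 1 55; python3 st.py
```

```text
t: 5.93
tool_pos: [0.4826, -0.038, 0.0504]
orientation: [1.618, 2.628, -0.066]
force: [0.4, 1.0, 2.4]
opening: 0.0277
gripper_force: 54.9
5.93 [ 0.4826 -0.038   0.0504] [-0.139 -0.032  2.013 -0.068  1.129 -0.578] xt [-0.45   0.891 -0.069] yt [ 0.893  0.45  -0.007] zt [ 0.024 -0.065 -0.998]
```

```bash
python3 -m inch '{"travel":[[-0.008,0,0.0006],[-0.016,0,0.0011],[-0.026,0,0.0018],[-0.038,0,0.0026],[-0.05,0,0.0035],[-0.062,0,0.0043],[-0.072,0,0.005],[-0.078,0,0.0054],[-0.078,0,0.0054]],"spin":[0,0,0,0,0,0,0,0,0]}'; python3 st.py; python3 - <<'E'
from h import *
for n in("v_jaw","flat_jaw"):
  optics.read_camera("scene");print(n,[(round(r["p"],2),np.round(r["centre"],3)) for r in models.look_for("scene",n)][:2])
E
```

```text
t: 6.68
tool_pos: [0.5171, -0.109, 0.0493]
orientation: [1.62, 2.628, -0.068]
force: [0.1, 0.4, -4.6]
opening: 0.0277
gripper_force: 54.9
6.68 [ 0.5171 -0.109   0.0493] [-0.266  0.083  1.898 -0.063  1.123 -0.705] xt [-0.449  0.891 -0.068] yt [ 0.893  0.449 -0.009] zt [ 0.022 -0.065 -0.998]
v_jaw [(0.6, array([0.382, 0.036, 0.014])), (0.43, array([ 0.514, -0.131,  0.019]))]
flat_jaw [(0.93, array([0.451, 0.015, 0.075]))]
```

```bash
python3 -m inch '{"travel":[[0,0,-0.02],[0,0,-0.06],[0,0,-0.1],[0,0,-0.14],[0,0,-0.18],[0,0,-0.22],[0,0,-0.26],[0,0,-0.3],[0,0,-0.3],[0,0,-0.3]],"spin":[0,0,0,0,0,0,0,0,0,0]}'; python3 st.py; python3 go.py 0.32 0.66 0.4 157.3;  python3 - <<'E'
from h import *
W=np.concatenate([np.load(f"{c}0.npz")["W"].reshape(-1,3) for c in("scene","top")]);W=W[np.isfinite(W).all(1)]
for y in np.arange(.6,1.3,.1):
    print(y.round(2),[int(100*W[k,2].max()) if (k:=(abs(W[:,0]-x)<.05)&(abs(W[:,1]-y)<.05)).any() else None for x in np.arange(0,.9,.1)])
p,d=optics.read_camera("scene");cv2.imwrite("pics/h1.png",cv2.cvtColor(p,cv2.COLOR_RGB2BGR))
E
```

```text
t: 7.72
tool_pos: [0.5114, -0.0881, 0.3524]
orientation: [1.615, 2.624, -0.063]
force: [-0.2, -0.2, -5.8]
opening: 0.0276
gripper_force: 54.9
7.72 [ 0.5114 -0.0881  0.3524] [-0.229 -0.146  1.555 -0.058  1.689 -0.705] xt [-0.45   0.89  -0.073] yt [ 0.893  0.451 -0.004] zt [ 0.029 -0.066 -0.997]
travel [ 0.7486  0.1661 -0.1027] dist 0.7737
az 116.8 spin -0.7069
0.6 [8, 8, 9, 12, 12, 12, 10, 11, 17]
0.7 [9, 12, 12, 12, 12, 12, 12, 12, 10]
0.8 [0, 0, 12, 12, 12, 12, 7, 10, None]
0.9 [11, 22, 0, 12, 12, 12, 12, 5, None]
1.0 [None, 22, 12, 12, 12, 4, 10, None, None]
1.1 [None, 12, 12, 12, 12, 11, None, None, None]
1.2 [23, 23, 12, 12, 9, 10, None, None, None]
```

View pics/h1.png

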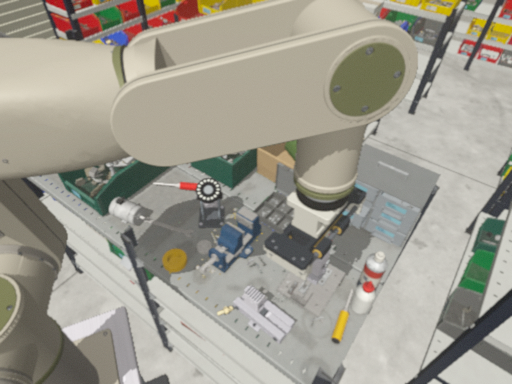

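```bash
python3 -m inch '{"travel":[[0.039,0.009,-0.006],[0.078,0.017,-0.011],[0.117,0.026,-0.016],[0.156,0.035,-0.022],[0.195,0.043,-0.027],[0.234,0.052,-0.032],[0.273,0.061,-0.037],[0.312,0.069,-0.043],[0.351,0.078,-0.048],[0.39,0.087,-0.053]],"spin":[-0.07,-0.14,-0.21,-0.28,-0.35,-0.42,-0.49,-0.56,-0.63,-0.707]}' | head -2; python3 st.py; python3 go.py 0.34 0.71 0.4 157.3
```

```text
t: 8.6
tool_pos: [0.4097, 0.303, 0.3715]
8.6 [0.4097 0.303  0.3715] [ 0.584 -0.105  1.482 -0.069  1.785 -0.608] xt [-0.923  0.382 -0.044] yt [ 0.384  0.922 -0.055] zt [ 0.02  -0.068 -0.998]
travel [ 0.2184  0.3469 -0.0574] dist 0.4139
az 157.55 spin 0.0043
```

```bash
python3 -m inch '{"travel":[[0.021,0.034,-0.006],[0.042,0.068,-0.012],[0.064,0.102,-0.018],[0.086,0.136,-0.024],[0.108,0.171,-0.03],[0.13,0.206,-0.036],[0.152,0.241,-0.042],[0.174,0.276,-0.048],[0.196,0.311,-0.053],[0.218,0.347,-0.057]],"spin":[0,0,0,0,0,0,0,0,0,0]}' | head -2; python3 st.py; python3 -m inch '{"travel":[[0,0.04,0],[0,0.08,0],[0,0.12,0],[0,0.16,0],[0,0.2,0],[0,0.24,0]],"spin":[0,0,0,0,0,0]}' | head -2; python3 st.py
```

```text
t: 9.43
tool_pos: [0.3466, 0.6869, 0.3993]
9.43 [0.3466 0.6869 0.3993] [ 1.061  0.78   0.353 -0.059  2.058 -0.142] xt [-0.923  0.383 -0.046] yt [ 0.385  0.921 -0.057] zt [ 0.02  -0.07  -0.997]
t: 9.93
tool_pos: [0.371, 0.7476, 0.3501]
9.93 [0.371  0.7476 0.3501] [ 1.071  1.052  0.024 -0.058  2.073 -0.132] xt [-0.922  0.385 -0.05 ] yt [ 0.386  0.922 -0.013] zt [ 0.041 -0.031 -0.999]
```

```bash
for i in 1 2 3 4; do python3 -m inch '{"travel":[[0,0.1,-0.04]],"spin":[0]}' >/dev/null; python3 st.py; done
```

```text
10.02 [0.3733 0.757  0.3502] [ 1.073  1.051  0.025 -0.056  2.046 -0.128] xt [-0.921  0.385 -0.051] yt [0.385 0.923 0.014] zt [ 0.053 -0.007 -0.999]
10.1 [0.3753 0.7672 0.3551] [ 1.076  1.046  0.024 -0.054  2.019 -0.124] xt [-0.921  0.385 -0.053] yt [0.383 0.922 0.047] zt [ 0.067  0.023 -0.997]
10.18 [0.3771 0.7766 0.3601] [ 1.079  1.042  0.023 -0.052  1.993 -0.121] xt [-0.921  0.385 -0.055] yt [0.381 0.921 0.079] zt [ 0.081  0.052 -0.995]
10.27 [0.3788 0.7857 0.3653] [ 1.082  1.037  0.023 -0.05   1.967 -0.118] xt [-0.921  0.386 -0.057] yt [0.378 0.919 0.109] zt [ 0.094  0.079 -0.992]
```

```bash
for i in 1 2 3 4 5 6 7 8 9; do python3 -m inch '{"travel":[[0,0.1,-0.03]],"spin":[0]}' >/dev/null; done; python3 st.py; cat > fin.py <<'E'
from h import *
s=robot.read_state();M=R.from_rotvec(s['orientation']).as_matrix()
n=np.array([-.160,-.383,.9097]);n/=np.linalg.norm(n);L=np.array([.4467,.3249,.1571])-.0015*n;VP=L+.1*n
yl=np.cross([0,0,1],n);yl/=np.linalg.norm(yl);yl*=np.sign(-yl[0]);Jd=np.c_[np.cross(yl,n),yl,n]
# jaw in tool, from grasp
Mg=R.from_rotvec([1.618,2.628,-.066]).as_matrix();pg=np.array([.4826,-.038,.0504])
a=np.radians(116.7);y=np.array([np.cos(a),np.sin(a),0]);z=np.array([0,0,1.]);J=np.c_[np.cross(y,z),y,z];pj=np.array([.4832,-.0386,.008])
Rr=Mg.T@J;pr=Mg.T@(pj-pg);pr[1]=0
Jn=M@Rr;pn=s['tool_pos']+M@pr
print("t",s['t'].round(2),"jaw pos",pn.round(4),"VP",VP.round(4),"err in jaw view axes",(Jd.T@(pn-VP)).round(4))
print("z ang",np.degrees(np.arccos(Jn[:,2]@n)).round(2),"y ang",np.degrees(np.arccos(Jn[:,1]@yl)).round(2),"err rotvec in tool frame",(R.from_matrix(M.T@Jd@Jn.T@M).as_rotvec()).round(4))
print("zt des",(Jd@Rr.T)[:,2].round(3))
Md=Jd@Rr.T;print("travel to goal (current tool axes, with this orientation)",(M.T@(VP-pn)).round(4))
E
python3 fin.py
```

```text
11.02 [0.3936 0.8629 0.4214] [ 1.103  0.997  0.023 -0.039  1.74  -0.096] xt [-0.919  0.387 -0.068] yt [0.338 0.867 0.367] zt [ 0.202  0.315 -0.928]Traceback (most recent call last):
  File "fin.py", line 10, in <module>
    print("t",s['t'].round(2),"jaw pos",pn.round(4),"VP",VP.round(4),"err in jaw view axes",(Jd.T@(pn-VP)).round(4))
              ^^^^^^^^^^^^
AttributeError: 'float' object has no attribute 'round'
```

```bash
sed -i "s/s\['t'\].round(2)/s['t']/" fin.py; python3 -m inch '{"travel":[[0,0.1,-0.03]],"spin":[0]}' >/dev/null; python3 -m inch '{"travel":[[0,-0.03,0]],"spin":[0]}' >/dev/null; python3 fin.py; python3 st.py
```

```text
t 11.1833 jaw pos [0.3996 0.8799 0.39  ] VP [0.4309 0.2872 0.2467] err in jaw view axes [ 0.546   0.2574 -0.0916]
z ang 0.72 y ang 1.4 err rotvec in tool frame [-0.01   -0.0043  0.0248]
zt des [ 0.221  0.349 -0.911]
travel to goal (current tool axes, with this orientation) [-0.2485 -0.554  -0.0651]
11.18 [0.3925 0.8646 0.4289] [ 1.105  0.897  0.176 -0.037  1.655 -0.093] xt [-0.919  0.387 -0.069] yt [0.331 0.856 0.397] zt [ 0.213  0.342 -0.915]
```

```bash
python3 -m inch '{"travel":[[-0.012,-0.028,-0.01],[-0.028,-0.062,-0.022],[-0.044,-0.096,-0.034],[-0.06,-0.13,-0.046],[-0.075,-0.165,-0.058],[-0.09,-0.2,-0.07],[-0.105,-0.235,-0.082],[-0.12,-0.27,-0.094],[-0.136,-0.305,-0.106],[-0.152,-0.34,-0.118]],"spin":[0,0,0.005,0.01,0.015,0.02,0.025,0.025,0.025,0.025]}' | head -2; python3 fin.py; python3 st.py
```

```text
t: 12.02
tool_pos: [0.393, 0.4987, 0.4158]
t 12.0167 jaw pos [0.4001 0.5139 0.3769] VP [0.4309 0.2872 0.2467] err in jaw view axes [0.2335 0.1159 0.0365]
z ang 0.8 y ang 0.17 err rotvec in tool frame [-0.0138 -0.0028  0.0001]
zt des [ 0.221  0.349 -0.911]
travel to goal (current tool axes, with this orientation) [-0.1129 -0.2327  0.0491]
12.02 [0.393  0.4987 0.4158] [ 0.768 -0.174  1.518  0.097  1.398 -0.391] xt [-0.911  0.409 -0.061] yt [0.354 0.847 0.396] zt [ 0.213  0.339 -0.916]
```

```bash
python3 -m inch '{"travel":[[-0.016,-0.034,-0.005],[-0.032,-0.067,-0.01],[-0.048,-0.1,-0.015],[-0.065,-0.133,-0.02],[-0.081,-0.167,-0.025],[-0.097,-0.2,-0.03],[-0.113,-0.233,-0.03],[-0.113,-0.233,-0.03],[-0.113,-0.233,-0.03]],"spin":[0,0,0,0,0,0,0,0,0]}' | head -4; python3 fin.py; python3 - <<'E'
from h import *
for c in("scene","top"):
    p,d=optics.read_camera(c);W=cloud(c,d);np.savez(c+"1.npz",p=p,d=d,W=W)
    if c=="scene":cv2.imwrite("pics/f1.png",cv2.resize(cv2.cvtColor(p[110:250,140:290],cv2.COLOR_RGB2BGR),None,fx=4,fy=4,interpolation=cv2.INTER_CUBIC))
    print([(round(r["p"],2),r["centre"]) for r in models.look_for(c,"v_jaw")][:2])
E
```

```text
t: 12.77
tool_pos: [0.4081, 0.2444, 0.3579]
orientation: [0.606, 2.879, 0.572]
force: [-0.5, 0.7, -2.5]
t 12.7667 jaw pos [0.4153 0.2595 0.3189] VP [0.4309 0.2872 0.2467] err in jaw view axes [0.0013 0.0037 0.0788]
z ang 0.88 y ang 0.33 err rotvec in tool frame [-0.0157 -0.     -0.0046]
zt des [ 0.221  0.349 -0.911]
travel to goal (current tool axes, with this orientation) [0.0017 0.0006 0.0788]
[(0.65, [0.4265, 0.2352, 0.3362])]
[]
```

View pics/f1.png

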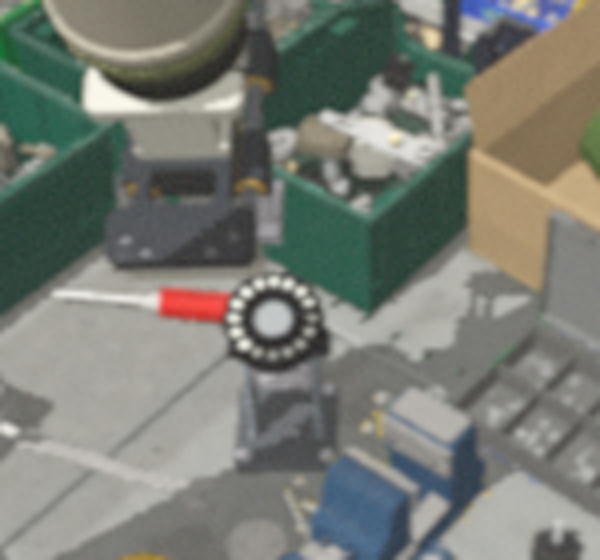

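```bash
cat >> fin.py <<'E'
import os
def chk(k):
  for c in("scene","top"):
    W=np.load(c+k+".npz")["W"].reshape(-1,3);q=(W-pn)@Jn
    m=(abs(q[:,0])<.03)&(abs(q[:,1])<.045)&(q[:,2]>-.015)&(q[:,2]<.09);A=q[m]
    print(c,m.sum())
    for z0 in np.arange(-.015,.09,.006):
        b=A[(A[:,2]>=z0)&(A[:,2]<z0+.006)]
        if len(b):print(round(z0*1000),len(b),"x",(b[:,0].min()*1000).round(1),(b[:,0].max()*1000).round(1),"y",(b[:,1].min()*1000).round(1),(b[:,1].max()*1000).round(1))
import sys
if len(sys.argv)>1:chk(sys.argv[1])
E
python3 fin.py 1
```

```text
t 12.9667 jaw pos [0.4143 0.2628 0.3196] VP [0.4309 0.2872 0.2467] err in jaw view axes [0.004  0.006  0.0783]
z ang 0.89 y ang 0.19 err rotvec in tool frame [-0.015  -0.0034  0.0015]
zt des [ 0.221  0.349 -0.911]
travel to goal (current tool axes, with this orientation) [-0.0008 -0.0022  0.0786]
scene 95
-3 1 x -20.3 -20.3 y -25.4 -25.4
3 9 x -21.2 -12.7 y -25.8 -13.9
9 25 x -21.4 14.0 y -26.0 -14.3
15 13 x -18.3 12.0 y -26.1 -14.7
21 8 x -11.8 5.6 y -26.2 -23.8
27 9 x -17.1 -8.5 y -22.9 -16.1
33 6 x -17.3 7.1 y -22.9 -16.4
39 9 x -16.8 3.3 y -23.6 -17.6
45 2 x -16.4 -16.1 y -22.4 -17.9
51 4 x -17.3 -15.6 y -22.7 -18.5
57 3 x -21.6 23.7 y -8.9 -8.2
63 1 x 25.7 25.7 y -8.9 -8.9
69 4 x -27.5 22.7 y -8.2 -7.6
75 1 x 19.0 19.0 y -8.3 -8.3
top 48
9 10 x 8.0 10.9 y -18.4 17.2
21 6 x 12.2 13.2 y -18.5 16.8
27 6 x 12.7 13.5 y -18.9 18.7
33 6 x 12.6 13.3 y -17.4 18.0
57 4 x 28.5 29.5 y -6.0 6.6
63 11 x 28.8 29.9 y -8.5 9.6
69 5 x 29.4 29.9 y -7.0 5.5
```

```bash
python3 -m inch '{"travel":[[0,-0.001,0.015],[0,-0.001,0.03],[0,-0.001,0.045],[0,-0.001,0.06],[0,-0.001,0.07],[0,-0.001,0.078],[0,-0.001,0.078],[0,-0.001,0.078],[0,-0.001,0.078]],"spin":[0,0,0,0,0,0,0,0,0]}'; python3 - <<'E'
from h import *
for c in("scene","top"):
    p,d=optics.read_camera(c);W=cloud(c,d);np.savez(c+"2.npz",p=p,d=d,W=W)
    if c=="scene":cv2.imwrite("pics/f2.png",cv2.resize(cv2.cvtColor(p[110:250,140:290],cv2.COLOR_RGB2BGR),None,fx=4,fy=4,interpolation=cv2.INTER_CUBIC))
optics.read_camera("scene");print([(round(r["p"],2),r["centre"]) for r in models.look_for("scene","flat_jaw")][:2])
E
python3 fin.py 2
```

```text
t: 13.72
tool_pos: [0.4236, 0.2723, 0.2866]
orientation: [0.598, 2.883, 0.573]
force: [-0.3, -0.1, -4.4]
opening: 0.0281
gripper_force: 55.0
[(0.8, [0.4521, 0.0164, 0.077])]
t 13.9167 jaw pos [0.4308 0.2871 0.2475] VP [0.4309 0.2872 0.2467] err in jaw view axes [0.0002 0.0001 0.0008]
z ang 0.9 y ang 0.18 err rotvec in tool frame [-0.0155 -0.0028 -0.0004]
zt des [ 0.221  0.349 -0.911]
travel to goal (current tool axes, with this orientation) [-0.     -0.0002  0.0008]
scene 60
-3 2 x -17.1 -16.9 y -20.5 -17.9
3 3 x -17.8 -16.6 y -23.2 -15.4
9 25 x -17.9 17.9 y -23.6 -13.3
15 4 x -9.5 8.9 y -23.5 -21.3
21 10 x -12.7 9.1 y -21.8 -14.5
27 1 x -13.6 -13.6 y -17.2 -17.2
33 5 x -14.7 -11.7 y -20.3 -15.6
39 2 x -13.0 -11.9 y -20.8 -15.7
45 3 x -17.3 -13.2 y -18.7 -7.0
51 2 x -21.0 -15.7 y -7.4 -7.2
57 1 x 23.0 23.0 y -6.4 -6.4
63 2 x -24.4 -21.6 y -6.5 -6.3
top 48
9 28 x 10.4 18.2 y -19.5 18.7
21 2 x 13.7 14.2 y -15.4 16.3
27 1 x 13.6 13.6 y -18.3 -18.3
39 2 x 28.3 28.7 y -5.5 -0.6
45 6 x 28.7 29.1 y -8.1 8.4
51 5 x 28.6 29.7 y -8.6 5.7
57 3 x 29.3 30.0 y -6.4 7.9
63 1 x 30.0 30.0 y -2.1 -2.1
```

View pics/f2.png

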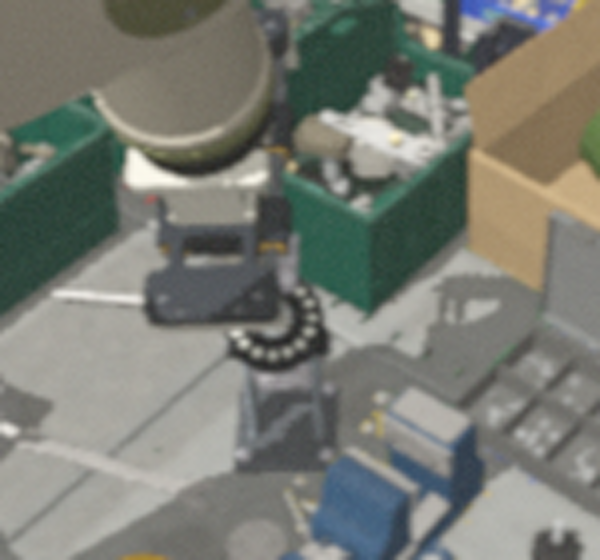

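The picture shows the gripper and the jaw above the ring light, which is at about (275, 318) in the crop. The jaw's foot matches the prediction to within 2 mm, the flat jaw is still in the rail, and the arm is still, so I'm handing the job in.

```bash
python3 -m inch '{"travel":[[0,0,0],[0,0,0],[0,0,0]],"spin":[0,0,0]}'; python3 fin.py|head -2; python3 -c "
from plant import close_job
print(close_job())"
```

```text
t: 14.17
tool_pos: [0.4235, 0.2719, 0.2858]
orientation: [0.599, 2.883, 0.573]
force: [-0.2, 0.1, -2.9]
opening: 0.0274
gripper_force: 55.0
t 14.1667 jaw pos [0.4305 0.287  0.2468] VP [0.4309 0.2872 0.2467] err in jaw view axes [-0.0002  0.0003  0.0002]
z ang 0.95 y ang 0.23 err rotvec in tool frame [-0.0162 -0.0037 -0.0006]
the job is handed in; nothing more can be done
None
```

I pulled the V-jaw out of the rail and handed the job in at about 14 s with the jaw held still in front of the lens: by my measurements about 2 mm off the view point and 1° off square. The flat jaw stayed in the rail; the hand-in returned no verdict.

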